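# Switch on the cupping scale

## Task

Switch on the coffee scale (the larger white instrument with the square steel weighing plate): nudge the small black ridge of the slide switch on its deck past its click, away from the display window, until it sits home at the other end of its slot. Do not move the same kind of switch on the brew timer (the smaller white instrument with the round dial), and let go when you are done.

Things in the scene. Friction and masses are not known exactly. Their poses are not given: they have to be found in the camera images.
- scale_switch_ridge (a point): Centre of the scale switch's black ridge, 24 mm (point x) by 9 mm (point y) by 9 mm high, on a flat deck 30 mm above the table (ridge top 39 mm). It slides level along point -y to ON; +y points to the flush display window, safe to touch. From the OFF ridge's centre the flat deck runs 100 mm to +y, 60 to -y, 40 to -x and 45 to +x, where the weighing plate is 6 mm higher. Scale 170 x 220 mm, fixed.
- scale_switch (a joint): Travel of the scale's switch in m: 0 = OFF (start, display end of its slot), 0.018 = ON (end stop). It takes about 4 N to leave OFF; the force fades to almost nothing at the detent, 0.009, and soon after that the switch snaps by itself to the ON stop and stays there.
- timer_switch_ridge (a point): Centre of the ridge of the brew timer's switch, to be left alone: same size, height and axes as the scale's, but on the timer, a smaller white box 130 mm (y) by 140 mm (x), deck also 30 mm high, with a round steel dial 58 mm across and no plate. Fixed to the table. Scale and timer may stand on either side.
- timer_switch (a joint): Travel of the timer's switch in m: 0 = OFF (start), 0.018 = ON, detent at 0.009. It must stay OFF.
Not all that is in view belongs to the job. Leave any brown or pink look-alike of the part that bears timer_switch_ridge alone.

How it is judged:
By the outcome, as a careful person would: the job done as asked, in the order asked, and still so for the second after the job is handed in, with the robot touching nothing.
It also fails if it takes over 29 s, if anything falls off the work surface, if the arm or the gripper's body presses on something with over 40 N, if the wrist force passes 120 N, or if a joint passes its speed limit or range.

## Robot

A 7-joint arm with a two-finger parallel gripper is mounted at the origin on the work surface. World frame = base frame: x ahead of the robot, y to its left, z up, the work surface at z = 0. Lengths are in m, angles in rad, forces in N, time in s.
With the tool pointing down it reaches from about 0.425 to 0.875 m from the base axis. Payload 4.7 kg.
Tool frame: the origin (TCP) lies at the very end of the fingers, on their centre line; the grasp point (between the pads) lies 19 mm behind it; x points along the fingers, z is the direction in which the jaws open and shut, and the axes are right-handed (so a half turn about x gives the same grasp; the last joint's range is limited). The gripper opens to 87 mm and grips with 3 to 60 N. Pads are 19 mm wide; open, the fingers measure 117 mm over their backs; the gripper's body (75 mm by 190 mm) begins 51 mm behind the grasp point.
Start: joints at [1.302, 0.321, -0.07, 1.45, 0.023, 1.371, -0.057], TCP at [0.181, -0.624, 0.223] pointing down, gripper open.
Joint ranges: [-2.86, 2.86], [-0.3, 2.09], [-1.38, 1.24], [0.06, 2.45], [-1.56, 4.7], [0.09, 2.05], [-2.69, 2.69]. Speed limits (rad/s): [2.57, 2.57, 3.14, 3.14, 3.14, 3.14, 3.14].

## Interface

Orientations are given as a rotation vector (axis times angle).
In Python, from bench import telemetry, viewer, workorder gives the robot as it stands.
- The arm moves only by the shell command python3 -m creep 'ROWS' [FORCE]. ROWS is JSON, a list of rows, each an object of numbers: "fingers": the opening, from 0 (shut) to 1 (fully open); "x", "y", "z": the shift along the tool's x, y, z in units of 40 mm (1.0 is 40 mm); "twist": the turn about the tool's x in units of 5 degrees (1.0 is 5 degrees). In form: [{"fingers": .., "x": .., "y": .., "z": .., "twist": ..}, ...]. A call has 1 to 20 rows; each row is the pose to reach, as a shift and turn from the pose commanded when the call began, along the tool's axes at that moment; what a row does not reach only later rows make up. A row lasts 1/12 s, in which the tool goes at most 41.7 mm and 7.16 degrees, less where a joint would pass 70% of its speed; a pose out of reach is approached as far as the arm can. A call with a gripper value outside its range is refused whole. The fingers move at their own pace and stop on an object; FORCE is the grip in N (left out, the last holds). Time passes only in rows, so rows that repeat a pose let the fingers close. It gives the time, the measured TCP pose, the force and the opening at its end, in the units of the state.
- telemetry.get_state(): the state, without advancing time (a new reading comes with each control period).
- viewer.get_image(name): name is "scene" or "top" or "wrist"; returns a dict with "pixels" (480x640x3 uint8, red, green, blue), "z_map" (480x640 float32, m along the optical axis (not along the pixel's ray), 0 where there is no reading), "K" (3x3 intrinsics, pixels), "xyz" and "attitude" of the camera in the world. Camera axes: x right, y up, looking along -z (the intrinsics and any distortion apply to the point x, -y, -z); pixel columns grow to the right and rows downward; lengths in m; the calibration is good to about 2 mm. A picture is of the moment at which its call begins.
- workorder.close_job(): hands the job in, once; it reports no verdict.
The state is a dict: "time": time; "joint_positions": joint angles; "qd": joint speeds; "joint_torque": joint torques, N m; "position": TCP position; "tool_rot": TCP orientation; "ft_force": force on the tool from outside, world axes, zero at the start; "torque": the same for the moment, N m; "grip_width": opening from 0.0 (shut) to 1.0 (fully open).
Only numpy, scipy, OpenCV 4.12 (cv2) and the standard library are available. Lean on these libraries where they do the work, as an engineer would, in place of code of your own. Each camera call takes 0.05 s, during which the arm holds its last target.

## Working session

There is one attempt and no reset: what is moved stays moved. The work goes in short steps, Python scripts to look and compute and a shell command to move; the robot and the scene stay as the last step left them, time stands still between calls to the robot, and variables do not carry over. Pictures are saved under pics/ and viewed, and the job is handed in when it is done.

```bash
mkdir -p pics
cat > h.py <<'E'
from bench import telemetry, viewer, workorder
import numpy as np, cv2
from scipy.spatial.transform import Rotation as R
def grab(n,f):
    d=viewer.get_image(n); cv2.imwrite('pics/'+f+'.png',cv2.cvtColor(d['pixels'],cv2.COLOR_RGB2BGR)); np.savez('pics/'+f+'.npz',**d); return d
def rot(a):
    a=np.array(a,float)
    return a if a.shape==(3,3) else (R.from_rotvec(a).as_matrix() if a.size==3 else R.from_quat(a).as_matrix())
def world(d,u,v):
    K=d['K'];z=d['z_map'][v,u];u=np.asarray(u);v=np.asarray(v)
    p=np.stack([(u-K[0,2])/K[0,0]*z,-(v-K[1,2])/K[1,1]*z,-z],-1)
    return p@rot(d['attitude']).T+d['xyz']
E
python3 - <<'E'
from h import *
for n in ['top','scene']:
    d=grab(n,n+'1'); print(n,d['K'],d['xyz'],d['attitude'],[k for k in d])
s=telemetry.get_state(); print(s)
E
```

```text
top [[582.95338653   0.         329.99201094]
 [  0.         582.95338653 239.26835645]
 [  0.           0.           1.        ]] [0.29689349 0.11589627 1.16394458] [ 0.13518617 -0.17701727 -1.55451654] ['pixels', 'z_map', 'K', 'xyz', 'attitude']
scene [[452.0524135    0.         309.42168404]
 [  0.         452.0524135  240.64488633]
 [  0.           0.           1.        ]] [0.92252364 0.67623321 0.87874079] [0.278613   0.89335313 2.40859142] ['pixels', 'z_map', 'K', 'xyz', 'attitude']
{'time': 0.1, 'joint_positions': array([ 1.30209547,  0.32173735, -0.07008154,  1.45155838,  0.02262572,
        1.37079212, -0.05691289]), 'qd': array([ 0.000245  , -0.00097582, -0.00041071, -0.00501162, -0.00039414,
       -0.00051389,  0.0014858 ]), 'joint_torque': array([-5.55401493e-05, -4.92574382e+01, -4.05878741e-01, -3.13395309e+01,
       -6.42636954e-02,  3.95496469e-02,  1.05309691e-04]), 'position': array([ 0.18118456, -0.62372169,  0.22157565]), 'tool_rot': array([ 0.99935947,  1.33129098, -0.99781641]), 'ft_force': array([ 0.11922474, -0.35134246, -1.34184725]), 'torque': array([0.02276886, 0.02227962, 0.04038004]), 'grip_width': 0.9972980522096042}
```

View pics/top1.png

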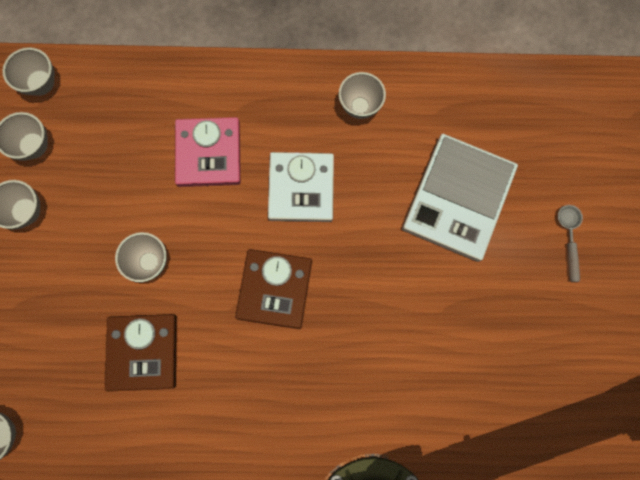

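View pics/scene1.png

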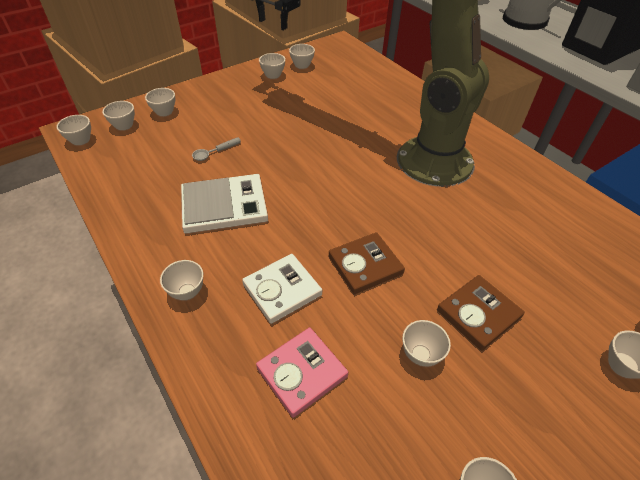

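Run:
```python
from h import *
d=np.load('pics/top1.npz')
c=cv2.cvtColor(d['pixels'],cv2.COLOR_RGB2BGR)[125:265,395:525]
cv2.imwrite('pics/z1.png',cv2.resize(c,None,fx=4,fy=4,interpolation=cv2.INTER_CUBIC))
u,v=np.meshgrid(np.arange(640),np.arange(480)); P=world(d,u,v)
g=d['pixels'].astype(int)
roi=np.zeros((480,640),bool);roi[130:265,395:525]=1
m=roi&(P[...,2]>0.02)
print(np.percentile(P[roi][:,2],[1,20,50,80,99]), m.sum())
pts=P[m][:,:2]; r=cv2.minAreaRect(pts.astype(np.float32)*1000); print(r, cv2.boxPoints(r))
top=roi&(P[...,2]>0.0355)&(P[...,2]<.05)
for row in range(205,250,1):
    print(row,''.join('%3d'%g[row,x].mean() if 0 else '#' if g[row,x].mean()<60 else '+' if g[row,x].mean()<130 else '.' for x in range(400,500)))
```

```text
[-4.11511254e-03 -9.77117048e-05  2.11477234e-02  3.50272959e-02
  4.05578360e-02] 8788
((486.4907531738281, -102.62420654296875), (193.93531799316406, 545.14453125), 60.529266357421875) [[ 201.48135   -52.945137]
 [ 676.0881   -321.14474 ]
 [ 771.5001   -152.30328 ]
 [ 296.89343   115.89633 ]]
205 ++++++++++#+........+++++....................................+++....................................
206 ++++++++++++........+###+++.....................................+++.................................
207 +++++++++++.........+#####++++....................................+++...............................
208 +++++++++#+........++########+++....................................+++.............................
209 +++++++++++........+###########++++....................................+++..........................
210 ++++++++#+........++##############+++....................................++.........................
211 ++++++++++........+#################+++.....................................++......................
212 ++++++++++........+###################++.........................
[... 3220 characters left out ...]
+++++++++++................................................+++++++++++
244 +++++++++++++++++++++++++++++++++++++++++++..............................................+++++++++++
245 ++++++++++++++++++++++++++++++++++++++++++++++..........................................++++++++++++
246 ++++++++++++++++++++++++++++++++++++++++++++++++........................................++++++++++++
247 ++++++++++++++++++++++++++++++++++++++++++++++++++......................................++++++++++++
248 +++++++++++++++++++++++++++++++++++++++++++++++++++++..................................+++++++++++++
249 +++++++++++++++++++++++++++++++++++++++++++++++++++++++................................+++++++++++++
```

View pics/z1.png

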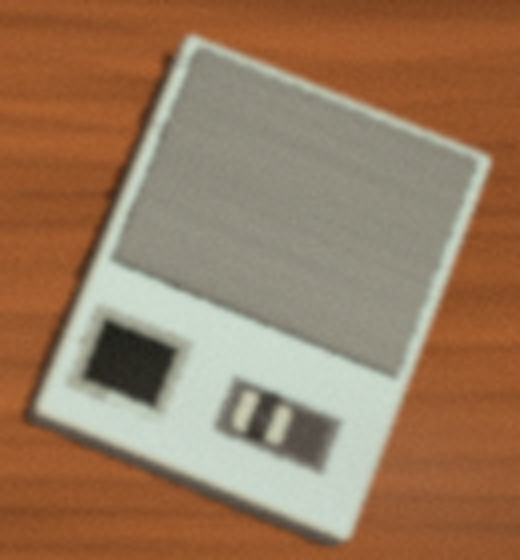

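```bash
cat >> h.py <<'E'
def ray(d,u,v,h):
    K=d['K'];q=rot(d['attitude'])@np.array([(u-K[0,2])/K[0,0],-(v-K[1,2])/K[1,1],-1.]);return d['xyz']+q*(h-d['xyz'][2])/q[2]
E
python3 - <<'E'
from h import *
d=np.load('pics/top1.npz')
u,v=np.meshgrid(np.arange(640),np.arange(480)); P=world(d,u,v)
m=np.zeros((480,640),np.uint8);m[130:265,395:525]=1
m=m.astype(bool)&(P[...,2]>0.02)&(d['z_map']>0.3)&(P[...,2]<.06)
r=cv2.minAreaRect(P[m][:,:2].astype(np.float32)*1000); print(r); b=cv2.boxPoints(r);print(b)
# white deck corners by colour
for uv in [(404.5,227.5),(442.5,134.5),(517,164),(481,259.5)]: print(uv,ray(d,*uv,.03))
print('ridge',ray(d,460.3,229.3,.039), 'display',ray(d,427.5,215.5,.03))
print(P[226:233,456:466,2].round(3))
# timer
print('timer ridge',ray(d,305,200,.039), ray(d,301,186,.03))
s=telemetry.get_state(); print(rot(s['tool_rot']).round(3),s['position'])
E
```

```text
((620.2601928710938, -178.2554473876953), (170.76182556152344, 220.83811950683594), 67.39035034179688)
[[ 485.50256 -214.62375]
 [ 689.3683  -299.52515]
 [ 755.0178  -141.88715]
 [ 551.1521   -56.98575]]
(404.5, 227.5) [ 0.55191602 -0.06246314  0.03      ]
(442.5, 134.5) [ 0.75040489 -0.14494874  0.03      ]
(517, 164) [ 0.6890083  -0.29715535  0.03      ]
(481, 259.5) [ 0.4889374  -0.21381864  0.03      ]
ridge [ 0.5477783  -0.17238712  0.039     ] display [ 0.57729135 -0.10933331  0.03      ]
[[0.033 0.032 0.032 0.037 0.043 0.038 0.038 0.038 0.036 0.033]
 [0.031 0.033 0.034 0.04  0.038 0.037 0.039 0.043 0.031 0.034]
 [0.03  0.033 0.038 0.037 0.039 0.036 0.04  0.033 0.03  0.032]
 [0.03  0.03  0.039 0.041 0.039 0.039 0.039 0.027 0.029 0.032]
 [0.029 0.036 0.037 0.043 0.038 0.039 0.041 0.035 0.032 0.028]
 [0.027 0.037 0.038 0.038 0.036 0.035 0.03  0.034 0.029 0.03 ]
 [0.031 0.037 0.036 0.04  0.038 0.038 0.034 0.032 0.032 0.031]]
timer ridge [0.60329959 0.13714978 0.039     ] [0.63486179 0.14586631 0.03      ]
[[-0.001  0.96   0.279]
 [ 0.002  0.279 -0.96 ]
 [-1.    -0.    -0.002]] [ 0.18118456 -0.62372169  0.22157565]
```

Top view: the scale is at about (460,197), its ridge at about (460,229) and its display at (428,215). The white timer is at (301,186). I'll push along (-0.384,-0.923) with the fingers shut, starting from the display side.

```bash
python3 -m creep '[{"fingers":0,"x":0,"y":1,"z":-0.7,"twist":-1},{"fingers":0,"x":0.2,"y":2,"z":-1.4,"twist":-2},{"fingers":0,"x":0.4,"y":2.8,"z":-2,"twist":-3},{"fingers":0,"x":0.6,"y":3.6,"z":-2.6,"twist":-4},{"fingers":0,"x":0.8,"y":4.4,"z":-3.2,"twist":-5},{"fingers":0,"x":1,"y":5.2,"z":-3.7,"twist":-6},{"fingers":0,"x":1.2,"y":6,"z":-4.3,"twist":-7},{"fingers":0,"x":1.4,"y":6.8,"z":-4.9,"twist":-8},{"fingers":0,"x":1.6,"y":7.6,"z":-5.4,"twist":-9},{"fingers":0,"x":1.8,"y":8.4,"z":-6,"twist":-10},{"fingers":0,"x":2,"y":9.2,"z":-6.5,"twist":-10.24},{"fingers":0,"x":2.2,"y":10,"z":-7.1,"twist":-10.24},{"fingers":0,"x":2.4,"y":10.8,"z":-7.6,"twist":-10.24},{"fingers":0,"x":2.5,"y":11.4,"z":-8,"twist":-10.24},{"fingers":0,"x":2.5,"y":12,"z":-8.5,"twist":-10.24},{"fingers":0,"x":2.5,"y":12.38,"z":-8.74,"twist":-10.24},{"fingers":0,"x":2.5,"y":12.38,"z":-8.74,"twist":-10.24},{"fingers":0,"x":2.5,"y":12.38,"z":-8.74,"twist":-10.24},{"fingers":0,"x":2.5,"y":12.38,"z":-8.74,"twist":-10.24}]' 20
python3 - <<'E'
from h import *
s=telemetry.get_state(); print(s['time'],s['position'],rot(s['tool_rot']).round(3),s['ft_force'],s['grip_width'])
d=grab('wrist','w1');print(d['xyz'],d['attitude']);grab('scene','s2')
E
```

```text
time: 1.68
position: [0.5585, -0.1513, 0.1221]
tool_rot: [0.309, 1.55, -0.311]
ft_force: [-0.9, -0.3, -0.3]
grip_width: 0.003
1.6833 [ 0.55853909 -0.15133998  0.12206606] [[-0.001  0.385  0.923]
 [-0.001  0.923 -0.385]
 [-1.    -0.001 -0.001]] [-0.85099097 -0.28498691 -0.34623809] 0.002547468225024176
[ 0.58925883 -0.07665069  0.2857776 ] [-0.29417692  0.05984939 -0.39238142]
```

View pics/w1.png

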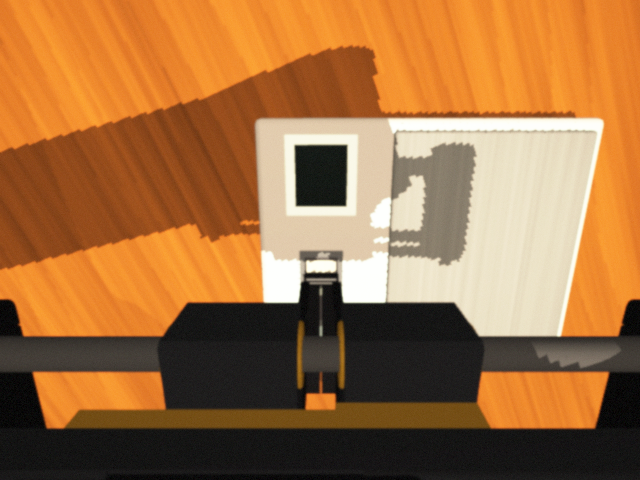

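Run:
```python
import numpy as np
from h import *
d=np.load('pics/w1.npz')
# project estimated ridge and check
K=d['K']
for n,p in [('ridge',(.549,-.172,.039)),('tcp',(.5585,-.1513,.122))]:
    c=rot(d['attitude']).T@(np.array(p)-d['xyz']); print(n,K[0,0]*c[0]/-c[2]+K[0,2],K[1,2]+K[1,1]*c[1]/c[2])
```

```text
ridge 320.1114007496832 277.2585482931694
tcp 321.5302886473205 301.4850476890031
```

Run:
```python
from h import *
d=np.load('pics/w1.npz'); 
c=cv2.cvtColor(d['pixels'],cv2.COLOR_RGB2BGR)[240:310,270:370]
cv2.imwrite('pics/z2.png',cv2.resize(c,None,fx=7,fy=7,interpolation=cv2.INTER_NEAREST))
K=d['K'];print(K[0,0])
for r in [251,259,275,281,284]: print(r,ray(d,321,r,.03)[:2],ray(d,321,r,.039)[:2], ((ray(d,321,r,.03)[:2]-[.549,-.172])@[.384,.923]).round(4))
u,v=np.meshgrid(np.arange(640),np.arange(480)); P=world(d,u,v);print(P[246:292,321,2].round(3))
```

```text
391.1476085454948
251 [ 0.55564448 -0.15764869] [ 0.55682726 -0.15479862] 0.0158
259 [ 0.55338263 -0.16307365] [ 0.554645   -0.16003271] 0.0099
275 [ 0.54877108 -0.17413431] [ 0.55019571 -0.17070417] -0.0021
281 [ 0.54701081 -0.17835626] [ 0.54849738 -0.17477756] -0.0066
284 [ 0.54612422 -0.18048272] [ 0.54764199 -0.1768292 ] -0.0089
[0.032 0.031 0.032 0.032 0.032 0.032 0.033 0.033 0.032 0.032 0.031 0.032
 0.032 0.033 0.031 0.033 0.032 0.033 0.032 0.031 0.032 0.033 0.032 0.033
 0.033 0.033 0.033 0.034 0.037 0.039 0.04  0.04  0.04  0.04  0.041 0.039
 0.041 0.04  0.041 0.123 0.123 0.124 0.123 0.124 0.124 0.125]
```

View pics/z2.png

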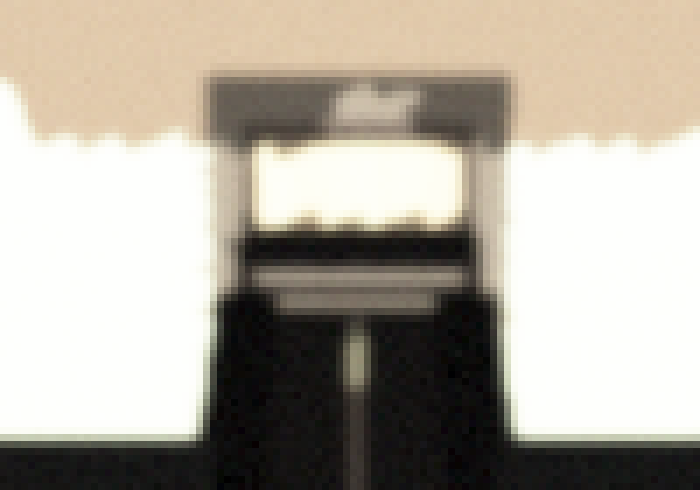

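```bash
python3 -m creep '[{"fingers":0,"x":0.6,"y":0,"z":0,"twist":0},{"fingers":0,"x":1.2,"y":0,"z":0,"twist":0},{"fingers":0,"x":1.7,"y":0,"z":0,"twist":0},{"fingers":0,"x":2,"y":0,"z":0,"twist":0},{"fingers":0,"x":2.17,"y":0,"z":0,"twist":0},{"fingers":0,"x":2.17,"y":0,"z":0,"twist":0},{"fingers":0,"x":2.17,"y":0,"z":0,"twist":0}]'
python3 - <<'E'
from h import *
s=telemetry.get_state(); print(s['time'],s['position'],s['ft_force'])
d=grab('wrist','w2')
E
```

```text
time: 2.37
position: [0.5596, -0.1508, 0.0363]
tool_rot: [0.31, 1.548, -0.31]
ft_force: [0.1, 0.1, -0.2]
grip_width: 0.005
2.3667 [ 0.55964196 -0.15080387  0.03631127] [ 0.08365065  0.13495811 -0.20075569]
```

View pics/w2.png

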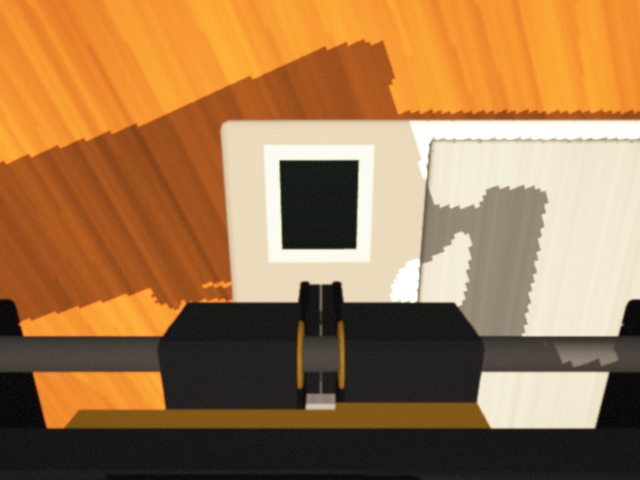

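```bash
python3 -m creep '[{"fingers":0,"x":0.06,"y":0,"z":0,"twist":0},{"fingers":0,"x":0.06,"y":-0.06,"z":0,"twist":0},{"fingers":0,"x":0.06,"y":-0.12,"z":0,"twist":0},{"fingers":0,"x":0.06,"y":-0.18,"z":0,"twist":0},{"fingers":0,"x":0.06,"y":-0.24,"z":0,"twist":0},{"fingers":0,"x":0.06,"y":-0.28,"z":0,"twist":0},{"fingers":0,"x":0.06,"y":-0.32,"z":0,"twist":0},{"fingers":0,"x":0.06,"y":-0.36,"z":0,"twist":0},{"fingers":0,"x":0.06,"y":-0.36,"z":0,"twist":0}]'
```

```text
time: 3.17
position: [0.5543, -0.1628, 0.0335]
tool_rot: [0.31, 1.548, -0.308]
ft_force: [1.3, 3.2, 0.7]
grip_width: 0.002
```

```bash
python3 -m creep '[{"fingers":0,"x":0,"y":-0.05,"z":0,"twist":0},{"fingers":0,"x":0,"y":-0.1,"z":0,"twist":0},{"fingers":0,"x":0,"y":-0.15,"z":0,"twist":0},{"fingers":0,"x":0,"y":-0.15,"z":0,"twist":0}]'; python3 -m creep '[{"fingers":0,"x":0,"y":-0.05,"z":0,"twist":0},{"fingers":0,"x":0,"y":-0.1,"z":0,"twist":0},{"fingers":0,"x":0,"y":-0.15,"z":0,"twist":0},{"fingers":0,"x":0,"y":-0.15,"z":0,"twist":0}]'
```

```text
time: 3.5
position: [0.5506, -0.1711, 0.0332]
tool_rot: [0.309, 1.549, -0.312]
ft_force: [-0.6, 0.5, 0.2]
grip_width: 0.006
time: 3.83
position: [0.5487, -0.1758, 0.0332]
tool_rot: [0.31, 1.549, -0.311]
ft_force: [0.5, 0.9, 0.5]
grip_width: 0.004
```

```bash
python3 -m creep '[{"fingers":0,"x":0,"y":0.2,"z":0,"twist":0},{"fingers":0,"x":0,"y":0.4,"z":0,"twist":0},{"fingers":0,"x":-0.5,"y":0.5,"z":0,"twist":0},{"fingers":0,"x":-1.3,"y":1,"z":0,"twist":0},{"fingers":0,"x":-2.2,"y":1.8,"z":0,"twist":0},{"fingers":0,"x":-3,"y":2.6,"z":0,"twist":0},{"fingers":0,"x":-3,"y":3.4,"z":0,"twist":0},{"fingers":0,"x":-3,"y":4,"z":0,"twist":0},{"fingers":0,"x":-3,"y":4,"z":0,"twist":0}]'
python3 - <<'E'
from h import *
d=grab('top','t3');grab('scene','s3');print(telemetry.get_state()['ft_force'])
c=cv2.cvtColor(d['pixels'],cv2.COLOR_RGB2BGR)[125:265,255:525]
a=cv2.resize(c,None,fx=2.9,fy=2.9,interpolation=cv2.INTER_CUBIC)
cv2.imwrite('pics/z3.png',a)
d=np.load('pics/s3.npz');c=cv2.cvtColor(d['pixels'],cv2.COLOR_RGB2BGR)[165:345,170:370]
cv2.imwrite('pics/z3s.png',cv2.resize(c,None,fx=3.3,fy=3.3,interpolation=cv2.INTER_CUBIC))
E
```

```text
time: 4.58
position: [0.6127, -0.017, 0.1552]
tool_rot: [0.305, 1.547, -0.296]
ft_force: [-1.6, 0.3, -0.2]
grip_width: 0.005
[ 0.18791331 -0.5694288  -0.37874135]
```

View pics/z3.png

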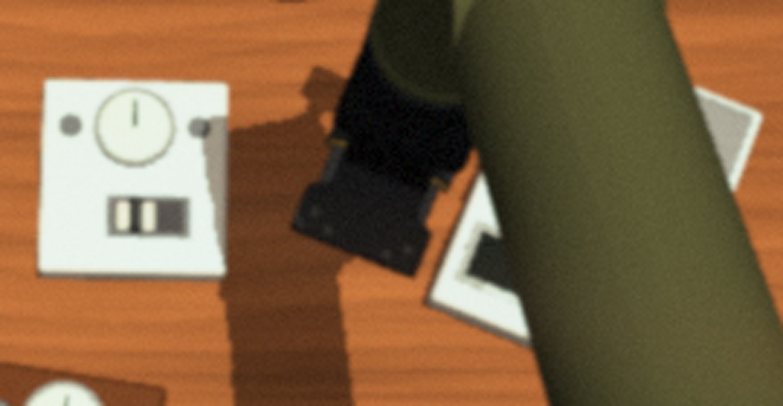

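View pics/z3s.png

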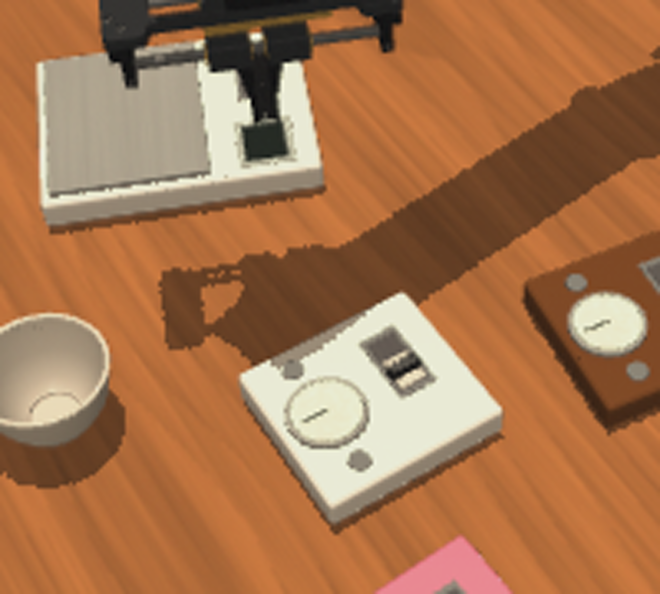

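The timer switch is unchanged, at crop (137,216), but the arm hides the scale switch. I'll move higher and further left.

```bash
python3 -m creep '[{"fingers":0,"x":-0.8,"y":0.3,"z":0,"twist":0},{"fingers":0,"x":-1.5,"y":1,"z":-0.2,"twist":0},{"fingers":0,"x":-2,"y":1.8,"z":-0.5,"twist":0},{"fingers":0,"x":-2,"y":2.6,"z":-0.8,"twist":0},{"fingers":0,"x":-2,"y":3.4,"z":-1.1,"twist":0},{"fingers":0,"x":-2,"y":4.2,"z":-1.4,"twist":0},{"fingers":0,"x":-2,"y":5,"z":-1.7,"twist":0},{"fingers":0,"x":-2,"y":5.8,"z":-2,"twist":0},{"fingers":0,"x":-2,"y":6,"z":-2,"twist":0},{"fingers":0,"x":-2,"y":6,"z":-2,"twist":0}]'
python3 - <<'E'
from h import *
d=grab('top','t4');grab('scene','s4')
c=cv2.cvtColor(d['pixels'],cv2.COLOR_RGB2BGR)[125:265,395:525]
cv2.imwrite('pics/z4.png',cv2.resize(c,None,fx=4,fy=4,interpolation=cv2.INTER_CUBIC))
d=np.load('pics/s4.npz');c=cv2.cvtColor(d['pixels'],cv2.COLOR_RGB2BGR)[165:345,170:370]
cv2.imwrite('pics/z4s.png',cv2.resize(c,None,fx=3.3,fy=3.3,interpolation=cv2.INTER_CUBIC))
E
```

```text
time: 5.52
position: [0.628, 0.2285, 0.2324]
tool_rot: [0.307, 1.551, -0.305]
ft_force: [0.3, -1.0, -0.5]
grip_width: 0.009
```

View pics/z4.png

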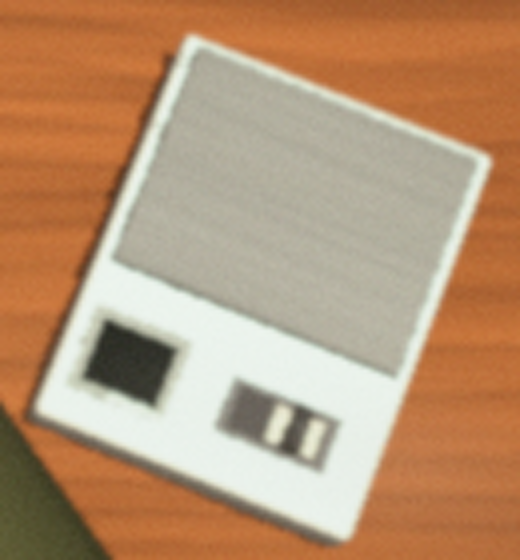

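View pics/z4s.png

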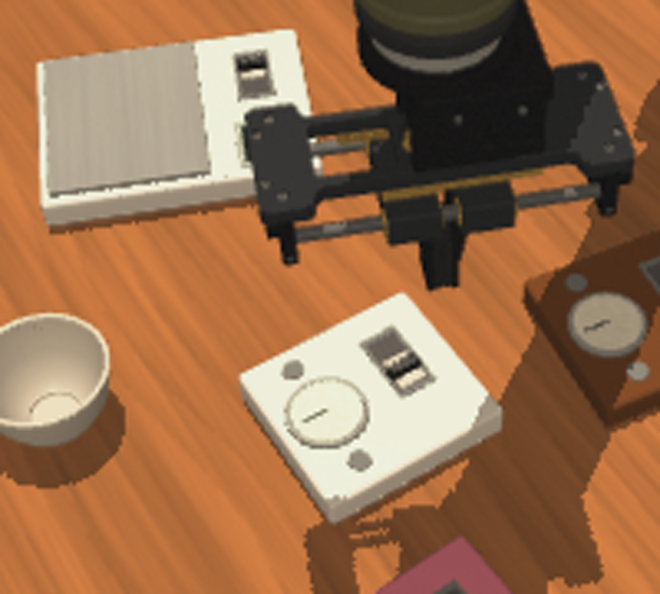

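The crop shows the scale's ridge moved from (263,417) to about (297,431), which is about 18 mm, the full travel. The slot now looks like the mirror image of the start. The timer still looks OFF and the arm is clear.

```bash
python3 -c "
from bench import workorder,telemetry
s=telemetry.get_state();print(s['time'],s['qd'].round(3),s['ft_force'].round(2));print(workorder.close_job())"
```

```text
5.6167 [ 0.028 -0.01   0.015  0.003  0.     0.    -0.001] [ 0.28  0.06 -0.58]
the job is handed in; nothing more can be done
None
```

The coffee scale is switched on. With the fingers shut, I pushed its ridge from the display side, then backed off, raised the arm and handed the job in at 5.6 s.

- **Scale switch:** the last overhead picture shows the ridge about 18 mm from its OFF position, at the far end of its slot. While pushing, the force peaked at about 3.4 N in the readings and then dropped to under 1 N, which fits the switch clicking over.
- **Brew timer:** its switch looks unmoved in the last scene picture.
- **Robot:** it was holding nothing and clear of everything, with force readings under 1 N.
- **Disagreement:** the overhead and wrist cameras placed the ridge about 4 mm apart along its slot. That was within the clearance I had left, so it made no difference.

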